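# Refill the load-lock carrier chute and switch its channel back on

### The job

Refill the load-lock feed: set every sample carrier from the steel tray onto the upper end of the sloping chute with its nose to the side of the key rail, so that each slides down under the rail and they all come to rest lying flat in the queue. Only then put the feed back on line: lift the stylus off its hook and, with the stylus alone, flip the one lever in the row that still leans to the front so that it leans to the back like the others, which stay as they are; finally hang the stylus back on its hook. Keep the gripper off the switches and leave the wafer shipper and the caliper where they lie.

Things in the scene. Friction and masses are not known exactly. Their poses are not given: they have to be found in the camera images.
- chute: Fixed sheet-metal gravity chute, 292 x 90 mm, in front left; loading end right, runs down to the left. Origin: underside of base; x horizontal, downhill; z up. Key rail over its robot-side edge, underside 10 mm above the floor, from deck x = -70 mm to the end: the 6 mm nose passes under, the 14 mm body does not. Carriers queue 40 mm apart; five fit: origins at deck x = 123, 83, 43, 3, -37 mm.
- chute_deck: Sloping floor of the chute, slippery. Origin on its top face, 72 mm above the bench; x downhill, 0.32 rad below level; y across, to the key rail; z square to it. Walls 18 mm high, inner faces y = -28.8 and 46.8 mm, 6 mm wider at the top end; end stop x = 143 mm; rail y = 32 to 50 mm. Set a carrier down at x = -108, y = 0, its x axis along deck +y (nose to the rail); let go, it slides down by itself.
- switch_box: Grey switch box 78 x 160 x 51 mm, fixed to the bench behind the chute, left or right of the stylus stand; origin centre of underside, front (-x) towards the robot, yaw within 0.2 rad. Six guarded lever switches stand on its top in a row along its y axis, 22 mm apart.
- stylus_stand: Fixed stand with a two-pronged hook, behind the chute. Base 90 x 64 x 8 mm, post at x = 28 to 40 mm, 105 mm high. Two level prongs run from the post forward to x = -24 mm, inner faces y = +-6 mm, top face 105 mm above the bench, tips upturned 5 mm at x = -20 to -24 mm. Origin on the bench straight below the place of the hung stylus (x = y = 0); z up.
- stylus: Stylus, 151 mm, hanging upright in the hook. Origin at its tip, z up along it. Steel shaft, 6 mm diameter, up to z = 85 mm; collar, 22 mm diameter, z = 85 to 89, rests on the prongs (tip 20 mm above the bench); black handle z = 89 to 151 mm, 16 mm along x, 14 mm along y: grasp across y from above. Comes off and hangs back either straight up and down (90 mm) or over the upturned tips.
- switch_a: A guarded lever switch; its place in the row varies. Origin on top of the box, mid-switch; x to the back, y along the row. Two guard cheeks (x = -17 to 17 mm, 22 mm high) at y = +-10 mm leave 18 mm free between them, open to front and back. Gripper and arm must not touch it.
- lever_a (a joint): Lever of switch_a, 8 mm wide, 6.5 mm thick, pivot along y 3 mm above the switch's origin, free end 27 mm from the pivot. +0.40 rad: leans to the back (on); -0.40: leans to the front, towards the robot (off). Snaps over the middle to either end and stays; under 1 N sideways at half height flips it.
- switch_b: A guarded lever switch; its place in the row varies. Origin on top of the box, mid-switch; x to the back, y along the row. Two guard cheeks (x = -17 to 17 mm, 22 mm high) at y = +-10 mm leave 18 mm free between them, open to front and back. Gripper and arm must not touch it.
- lever_b (a joint): Lever of switch_b, 8 mm wide, 6.5 mm thick, pivot along y 3 mm above the switch's origin, free end 27 mm from the pivot. +0.40 rad: leans to the back (on); -0.40: leans to the front, towards the robot (off). Snaps over the middle to either end and stays; under 1 N sideways at half height flips it.
- switch_c: A guarded lever switch; its place in the row varies. Origin on top of the box, mid-switch; x to the back, y along the row. Two guard cheeks (x = -17 to 17 mm, 22 mm high) at y = +-10 mm leave 18 mm free between them, open to front and back. Gripper and arm must not touch it.
- lever_c (a joint): Lever of switch_c, 8 mm wide, 6.5 mm thick, pivot along y 3 mm above the switch's origin, free end 27 mm from the pivot. +0.40 rad: leans to the back (on); -0.40: leans to the front, towards the robot (off). Snaps over the middle to either end and stays; under 1 N sideways at half height flips it.
- switch_d: A guarded lever switch; its place in the row varies. Origin on top of the box, mid-switch; x to the back, y along the row. Two guard cheeks (x = -17 to 17 mm, 22 mm high) at y = +-10 mm leave 18 mm free between them, open to front and back. Gripper and arm must not touch it.
- lever_d (a joint): Lever of switch_d, 8 mm wide, 6.5 mm thick, pivot along y 3 mm above the switch's origin, free end 27 mm from the pivot. +0.40 rad: leans to the back (on); -0.40: leans to the front, towards the robot (off). Snaps over the middle to either end and stays; under 1 N sideways at half height flips it.
- switch_e: A guarded lever switch; its place in the row varies. Origin on top of the box, mid-switch; x to the back, y along the row. Two guard cheeks (x = -17 to 17 mm, 22 mm high) at y = +-10 mm leave 18 mm free between them, open to front and back. Gripper and arm must not touch it.
- lever_e (a joint): Lever of switch_e, 8 mm wide, 6.5 mm thick, pivot along y 3 mm above the switch's origin, free end 27 mm from the pivot. +0.40 rad: leans to the back (on); -0.40: leans to the front, towards the robot (off). Snaps over the middle to either end and stays; under 1 N sideways at half height flips it.
- switch_f: A guarded lever switch; its place in the row varies. Origin on top of the box, mid-switch; x to the back, y along the row. Two guard cheeks (x = -17 to 17 mm, 22 mm high) at y = +-10 mm leave 18 mm free between them, open to front and back. Gripper and arm must not touch it.
- lever_f (a joint): Lever of switch_f, 8 mm wide, 6.5 mm thick, pivot along y 3 mm above the switch's origin, free end 27 mm from the pivot. +0.40 rad: leans to the back (on); -0.40: leans to the front, towards the robot (off). Snaps over the middle to either end and stays; under 1 N sideways at half height flips it.
- carrier_1: Aluminium sample carrier, 0.10 to 0.17 kg, flat in the steel tray (floor 2 mm above bench, rim 19 mm). Three to five are there, all alike. Origin: underside, below the rib; x towards the nose, z up. Body x = -27 to 27 mm, 40 wide, 14 high; low nose x = 27 to 45 mm, 40 wide, 6 high; upright grip rib on the body, 32 long (x), 16 thick (y), top 40 mm above the underside: grasp the rib across y.
- carrier_2: Aluminium sample carrier, 0.10 to 0.17 kg, flat in the steel tray (floor 2 mm above bench, rim 19 mm). Three to five are there, all alike. Origin: underside, below the rib; x towards the nose, z up. Body x = -27 to 27 mm, 40 wide, 14 high; low nose x = 27 to 45 mm, 40 wide, 6 high; upright grip rib on the body, 32 long (x), 16 thick (y), top 40 mm above the underside: grasp the rib across y.
- carrier_3: Aluminium sample carrier, 0.10 to 0.17 kg, flat in the steel tray (floor 2 mm above bench, rim 19 mm). Three to five are there, all alike. Origin: underside, below the rib; x towards the nose, z up. Body x = -27 to 27 mm, 40 wide, 14 high; low nose x = 27 to 45 mm, 40 wide, 6 high; upright grip rib on the body, 32 long (x), 16 thick (y), top 40 mm above the underside: grasp the rib across y.
- carrier_4: Aluminium sample carrier, 0.10 to 0.17 kg, flat in the steel tray (floor 2 mm above bench, rim 19 mm). Three to five are there, all alike. Origin: underside, below the rib; x towards the nose, z up. Body x = -27 to 27 mm, 40 wide, 14 high; low nose x = 27 to 45 mm, 40 wide, 6 high; upright grip rib on the body, 32 long (x), 16 thick (y), top 40 mm above the underside: grasp the rib across y.
- carrier_5: Aluminium sample carrier, 0.10 to 0.17 kg, flat in the steel tray (floor 2 mm above bench, rim 19 mm). Three to five are there, all alike. Origin: underside, below the rib; x towards the nose, z up. Body x = -27 to 27 mm, 40 wide, 14 high; low nose x = 27 to 45 mm, 40 wide, 6 high; upright grip rib on the body, 32 long (x), 16 thick (y), top 40 mm above the underside: grasp the rib across y.
- wafer_shipper: Bystander: round bluish wafer shipper 109 mm in diameter, 16 mm high, lying on the bench in front of the tray. Leave it alone. Origin centre of underside.
- caliper: Bystander: digital caliper, 200 mm long, lying along y in front of the tray. Leave it alone. Origin centre of underside.
Things that resemble listed ones, but are neither listed nor needed, are in the scene too. Of the things that look like the stylus, the largest one is meant.

How it is judged:
On the way, in this order (a step that is already met when the one before it is completed fails the run):
1. every carrier lies in the chute, under the key rail, nose to the rail side, at rest (x of carrier_1 in the frame of chute_deck between -0.048 and 0.135 m and y of carrier_1 in the frame of chute_deck between -0.008 and 0.008 m and z of carrier_1 in the frame of chute_deck between -0.004 and 0.006 m and angle between the x axis of each of carrier_1, carrier_2, carrier_3, carrier_4, carrier_5 and the y axis of chute_deck, either way round below 0.15 rad and linear speed of each of carrier_1, carrier_2, carrier_3, carrier_4, carrier_5 below 0.02 m/s and x of carrier_2 in the frame of chute_deck between -0.048 and 0.135 m and y of carrier_2 in the frame of chute_deck between -0.008 and 0.008 m and z of carrier_2 in the frame of chute_deck between -0.004 and 0.006 m and x of carrier_3 in the frame of chute_deck between -0.048 and 0.135 m and y of carrier_3 in the frame of chute_deck between -0.008 and 0.008 m and z of carrier_3 in the frame of chute_deck between -0.004 and 0.006 m and x of carrier_4 in the frame of chute_deck between -0.048 and 0.135 m and y of carrier_4 in the frame of chute_deck between -0.008 and 0.008 m and z of carrier_4 in the frame of chute_deck between -0.004 and 0.006 m and x of carrier_5 in the frame of chute_deck between -0.048 and 0.135 m and y of carrier_5 in the frame of chute_deck between -0.008 and 0.008 m and z of carrier_5 in the frame of chute_deck between -0.004 and 0.006 m), for 0.2 s.
2. the lever that leaned to the front is flipped to the back (value of joint lever_c above 0.25 rad), for 0.2 s.
At the end, for the whole second after the job is handed in: Every carrier lies flat (6 mm) and at rest in the chute, wholly past the upper end of the key rail, within 8 mm of the middle line, nose to the rail; all six levers lean back over 0.25 rad; the stylus hangs on its hook: within 10 mm along, 6 mm across, 4 mm in height, tilt under 0.15 rad (all of step 1 and value of joint each of lever_a, lever_b, lever_c, lever_d, lever_e, lever_f above 0.25 rad and x of stylus in the frame of stylus_stand between -0.01 and 0.01 m and y of stylus in the frame of stylus_stand between -0.006 and 0.006 m and z of stylus in the frame of stylus_stand between 0.016 and 0.024 m and angle between stylus's own z axis and vertical below 0.15 rad and linear speed of stylus below 0.03 m/s); the robot touches nothing.
It fails at once if a switch that was already on has been turned off (value of joint any of lever_a, lever_b, lever_d, lever_e, lever_f below 0.15 rad).
It fails at once if the fingers or the arm touched the switches (only the stylus may) (contact force between any of the fingers, the arm and switch_a above 0.5 N or contact force between any of the fingers, the arm and switch_b above 0.5 N or contact force between any of the fingers, the arm and switch_c above 0.5 N or contact force between any of the fingers, the arm and switch_d above 0.5 N or contact force between any of the fingers, the arm and switch_e above 0.5 N or contact force between any of the fingers, the arm and switch_f above 0.5 N).
It fails at once if the wafer shipper or the caliper was moved by more than 30 mm (distance of any of wafer_shipper, caliper from where it was at the start of the episode above 0.03 m).
Of carrier_1, carrier_2, carrier_3, carrier_4, carrier_5 only 3 to 5 are there at a start; the rules pass over those that are not, and their reading is None.
At some moment in a run one of carrier_1, carrier_2, carrier_3, carrier_4, carrier_5 may be knocked a few centimetres aside while the robot is not near it.
It also fails if it takes over 210 s, if anything falls off the work surface, if the arm or the gripper's body presses on something with over 40 N, if the wrist force passes 120 N, or if a joint passes its speed limit or range.

### The arm

A 6-joint arm with a two-finger parallel gripper is mounted at the origin on a cart in front of the work surface, level with it; the furniture and walls round the work are solid. World frame = base frame: x ahead of the robot, y to its left, z up, the work surface at z = 0. Lengths are in m, angles in rad, forces in N, time in s.
With the tool pointing down it reaches from about 0.35 to 0.775 m from the base axis. Payload 7.3 kg.
Tool frame: the origin (TCP) lies at the very end of the fingers, on their centre line; the grasp point (between the pads) lies 19 mm behind it; z points along the fingers, y is the line along which they close (so a half turn about z gives the same grasp; the last joint's range is limited). The gripper opens to 92 mm and grips with 3 to 60 N. Pads are 19 mm wide; open, the fingers measure 130 mm over their backs; the gripper's body (75 mm by 190 mm) begins 47 mm behind the grasp point.
Start: joints at [-1.292, 0.342, 1.524, -0, 1.275, -0.146], TCP at [0.216, -0.478, 0.227] pointing down, gripper open.
Joint ranges: [-2.53, 2.53], [-0.77, 2.02], [0.04, 2.7], [-1, 4.14], [0.28, 2.66], [-3.11, 3.11]. Speed limits (rad/s): [2.57, 2.57, 3.14, 3.14, 3.14, 3.14].

### API

Orientations are given as a unit quaternion [x, y, z, w].
In Python, from workcell import state, camera, job_done gives the robot as it stands. The module is installed in compiled form; this text tells all that it offers.
- The arm moves only by the tool play_rows, never from a script. Its argument "rows" is a list that holds one entry, the list of rows, each a list of 5 numbers: the shift along the tool's x, y, z in m, then the turn about the tool's z in degrees, then the opening, from 0 (shut) to 1 (fully open). In form: [[[tx, ty, tz, turn, gripper], ...]]. A call has 1 to 10 rows; each row is the pose to reach, as a shift and turn from the pose commanded when the call began, along the tool's axes at that moment; what a row does not reach only later rows make up. A row lasts 1/10 s, in which the tool goes at most 50 mm and 8.59 degrees, less where a joint would pass 70% of its speed; a pose out of reach is approached as far as the arm can. A call with a gripper value outside its range is refused whole. The fingers move at their own pace and stop on an object; "squeeze" is the grip in N (left out, the last holds). Time passes only in rows, so rows that repeat a pose let the fingers close. It gives the time, the measured TCP pose, the force, the opening and the grip force at its end, in the units of the state.
- state(): the state, without advancing time (a new reading comes with each control period).
- camera(name): name is "side" or "top" or "wrist"; returns a dict with "color" (400x640x3 uint8, red, green, blue), "fx", "fy", "cx", "cy" (pixels), "camera_from_world" (4x4, takes a point from world to camera coordinates). Camera axes: x right, y up, looking along -z (the intrinsics and any distortion apply to the point x, -y, -z); pixel columns grow to the right and rows downward; lengths in m; the calibration is good to about 2 mm. A picture is of the moment at which its call begins. There is no depth.
- job_done(): hands the job in; it is judged then, once.
The state is a dict: "clock": time; "joint_pos": joint angles; "joint_vel": joint speeds; "joint_efforts": joint torques, N m; "tcp_pos": TCP position; "ee_rot": TCP orientation; "ft_force": force on the tool from outside, world axes, zero at the start; "moment": the same for the moment, N m; "gripper_width": finger opening in m; "finger_force": force on a finger pad.
Only numpy, scipy, OpenCV 4.12 (cv2) and the standard library are available. Lean on these libraries where they do the work, as an engineer would, in place of code of your own. Each camera call takes 0.05 s, during which the arm holds its last target. There are 200 camera calls.

## Working session

There is one attempt and no reset: what is moved stays moved. The work goes in short steps, Python scripts to look and compute and a tool call to move; the robot and the scene stay as the last step left them, time stands still between calls to the robot, and variables do not carry over. Pictures are saved under pics/ and viewed, at most 14 in all, crops included, and the job is handed in when it is done.

Besides the shell and the picture viewer there is one more tool, called after "Emit:" as name(argument=value, ...) on one line, values as JSON. play_rows: Moves the arm, as the interface text tells. Its arguments: {"type":"object","properties":{"rows":{"type":"array","items":{"type":"array","items":{"type":"array","items":{"type":"number"}}}},"squeeze":{"type":"number"}},"required":["rows"]}

```bash
mkdir -p pics
cat > h.py <<'E'
import numpy as np, cv2
from workcell import state, camera
def snap(n,f):
    c=camera(n); np.savez('pics/'+f+'.npz',**c); cv2.imwrite('pics/'+f+'.png',c['color'][:,:,::-1]); return c
def load(f): return dict(np.load('pics/'+f+'.npz'))
def proj(c,p):
    p=np.atleast_2d(p); M=c['camera_from_world']; q=p@M[:3,:3].T+M[:3,3]
    return np.c_[c['cx']+c['fx']*q[:,0]/-q[:,2], c['cy']+c['fy']*-q[:,1]/-q[:,2]]
def back(c,uv,z):
    uv=np.atleast_2d(uv).astype(float); M=c['camera_from_world']; R=M[:3,:3]; o=-R.T@M[:3,3]
    d=np.c_[(uv[:,0]-c['cx'])/c['fx'],-(uv[:,1]-c['cy'])/c['fy'],-np.ones(len(uv))]@R
    return o+d*((z-o[2])/d[:,2])[:,None]
E
python3 - <<'E'
from h import *
for n in('top','side'):
    c=snap(n,n+'0'); print(n,c['fx'],c['cx'],c['cy'],[k for k in c]); M=c['camera_from_world'];print(-M[:3,:3].T@M[:3,3]); print(M[:3,:3].round(3))
print(state())
E
```

```text
top 410.5072836293708 322.3955476592606 204.07775015317682 ['color', 'fx', 'fy', 'cx', 'cy', 'camera_from_world']
[ 0.32836077 -0.006941    1.34161875]
[[-0.03  -1.     0.003]
 [ 0.988 -0.029  0.15 ]
 [-0.15   0.007  0.989]]
side 369.71686483110454 317.4824123108502 198.60721595736834 ['color', 'fx', 'fy', 'cx', 'cy', 'camera_from_world']
[0.24109664 0.56795964 0.68852089]
[[-0.9   -0.435  0.014]
 [ 0.305 -0.608  0.732]
 [-0.31   0.664  0.681]]
{'clock': 0.1, 'joint_pos': array([-1.29200277e+00,  3.42699808e-01,  1.52494377e+00,  8.46470385e-06,
        1.27539049e+00, -1.45997923e-01]), 'joint_vel': array([-0.00015472, -0.00075721, -0.00169419,  0.00052382, -0.00032052,
        0.00133552]), 'joint_efforts': array([ 1.49335719e-03, -4.32005775e+01, -2.44693583e+01,  7.18505052e-02,
        5.26183890e-02, -5.86485953e-05]), 'tcp_pos': array([ 0.2162893 , -0.47796986,  0.22608241]), 'ee_rot': array([ 9.77528699e-01,  2.10801145e-01, -4.37789242e-05, -7.19386301e-04]), 'ft_force': array([ 0.09808625, -0.18651952, -0.1514451 ]), 'moment': array([0.03139381, 0.04257431, 0.02572377]), 'finger_force': 0.0, 'gripper_width': 0.09157285946429705}
```

View pics/top0.png

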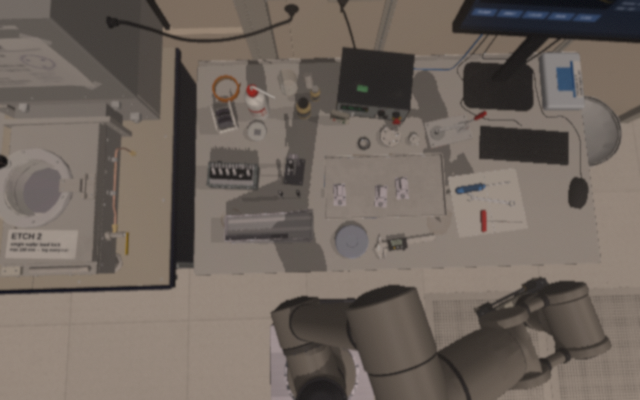

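View pics/side0.png

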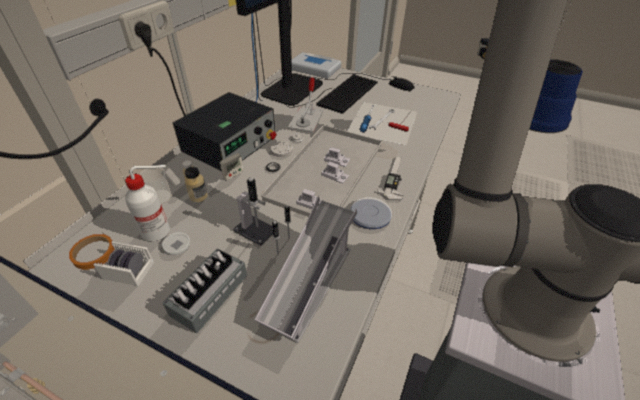

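The top view shows three carriers in the tray at about (340,193), (381,196) and (402,187). The chute is at (268,226), the switch box at (233,175) and the stylus stand at (293,170). The side view shows the same layout with the stylus in its hook at about (252,190). Next I'll look at enlarged crops.

Run:
```python
from h import *
t=load('top0')['color'][:,:,::-1]; s=load('side0')['color'][:,:,::-1]
a=cv2.resize(t[150:250,200:460],(800,308),interpolation=cv2.INTER_CUBIC)
b=cv2.resize(s[160:340,155:400],(392,288),interpolation=cv2.INTER_CUBIC)
d=cv2.resize(t[150:200,200:320],(404,168),interpolation=cv2.INTER_CUBIC)
o=np.zeros((600,800,3),np.uint8); o[:308]=a; o[312:600,:392]=b; o[312:480,396:]=d
cv2.imwrite('pics/c0.png',np.clip(o*1.4,0,255).astype(np.uint8))
```

```text
(no output)
```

View pics/c0.png

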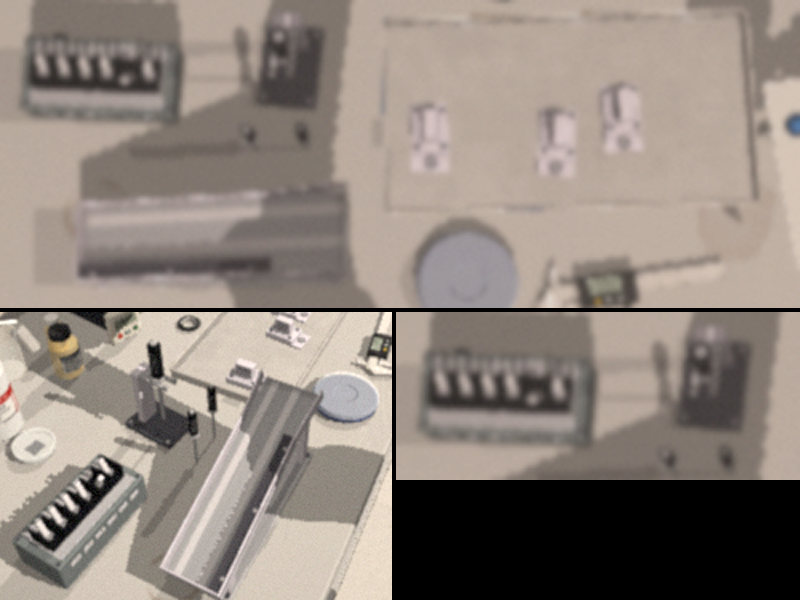

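The crops show all three carriers with noses towards the robot. The fifth lever from the left, at top pixel (240.6,175.4), leans to the front, and the stylus hangs in the stand at about (291,164). Next I'll work out rough positions.

Run:
```python
from h import *
c=load('top0')
f=lambda u,v,z:(back(c,[200+u/3.077,150+v/3.077],z)[0]).round(4)
print('nose tips z8',f(431,172,.008),f(556,178,.008),f(626,152,.008))
print('body back top z16',f(429,103,.016),f(556,108,.016),f(620,86,.016))
print('box top corners z51',[f(*p,.051) for p in((35,37),(180,40),(175,120),(22,115))])
print('stand base z8',[f(*p,.008) for p in((322,28),(317,106),(258,102))])
print('stylus top z171',f(280,32,.171))
print('chute: left end top',f(80,203,.06),f(80,277,.06),'right',f(345,187,.13),f(345,277,.13))
print('lever5 tip',f(125,82,.08), 'others',[f(*p,.08) for p in((38,52),(60,52),(82,52),(104,52),(148,55))])
w=snap('wrist','w0'); M=w['camera_from_world'];R=M[:3,:3];print('wristcam',-R.T@M[:3,3],R.round(3),w['fx'],w['cx'],w['cy'])
print(state()['tcp_pos'])
```

```text
nose tips z8 [ 0.5227 -0.0745  0.008 ] [ 0.5123 -0.2075  0.008 ] [ 0.5382 -0.2839  0.008 ]
body back top z16 [ 0.5962 -0.0746  0.016 ] [ 0.5867 -0.2102  0.016 ] [ 0.6087 -0.2801  0.016 ]
box top corners z51 [array([0.6718, 0.3378, 0.051 ]), array([0.6641, 0.1858, 0.051 ]), array([0.5789, 0.1916, 0.051 ]), array([0.5889, 0.3504, 0.051 ])]
stand base z8 [array([0.6842, 0.0381, 0.008 ]), array([0.5981, 0.0455, 0.008 ]), array([0.6043, 0.1088, 0.008 ])]
stylus top z171 [0.6379 0.0727 0.171 ]
chute: left end top [0.4938 0.2876 0.06  ] [0.4183 0.2872 0.06  ] right [0.4927 0.0155 0.13  ] [0.4058 0.0177 0.13  ]
lever5 tip [0.6142 0.2378 0.08  ] others [array([0.6482, 0.3268, 0.08  ]), array([0.6475, 0.3043, 0.08  ]), array([0.6469, 0.2818, 0.08  ]), array([0.6462, 0.2593, 0.08  ]), array([0.6418, 0.2143, 0.08  ])]
wristcam [ 0.28516761 -0.44625319  0.38369872] [[ 0.413 -0.911 -0.001]
 [ 0.873  0.396 -0.285]
 [ 0.26   0.117  0.959]] 288.58275413941834 323.85305031233804 200.63031788735543
[ 0.21631884 -0.47804171  0.22621905]
```

Emit:
play_rows(rows=[[[0.04, -0.02, 0, 2.4, 1], [0.08, -0.04, 0, 4.9, 1], [0.12, -0.06, 0, 7.3, 1], [0.16, -0.08, 0, 9.7, 1], [0.2, -0.1, 0, 12.1, 1], [0.24, -0.12, 0, 14.6, 1], [0.28, -0.14, 0, 17, 1], [0.32, -0.16, 0, 19.4, 1], [0.36, -0.18, 0, 21.9, 1], [0.4, -0.2, 0, 24.3, 1]]], squeeze=30)

```text
clock: 1.15
tcp_pos: [0.4992, -0.1295, 0.2266]
ee_rot: [1.0, -0.0, -0.0, 0.0]
ft_force: [-0.2, -0.5, 0.0]
gripper_width: 0.0916
finger_force: 0.0
```

Run:
```python
from h import *
snap('wrist','w1'); s=state(); print(s['clock'],s['tcp_pos'],s['ee_rot'],s['ft_force'])
c=load('w1')['color'][:,:,::-1]; cv2.imwrite('pics/w1b.png',cv2.resize(c,(800,500),interpolation=cv2.INTER_CUBIC))
```

```text
1.2 [ 0.50250145 -0.12468625  0.22654086] [ 9.99998039e-01  5.09547125e-05  1.23812274e-03 -1.54487219e-03] [ 1.58055234  3.75378757 -0.55974534]
```

View pics/w1b.png

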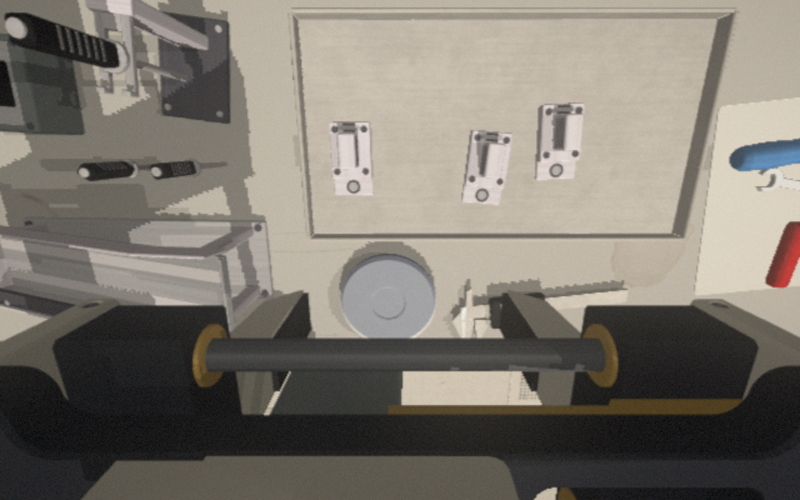

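The wrist view (1.25x scale) shows the three carriers clearly. The nose holes are at (353,187), (482,195) and (556,170). The chute's upper end is at (265,225), and the stylus is at upper left.

Run:
```python
from h import *
from scipy.optimize import least_squares
c=load('w1'); C=-c['camera_from_world'][:3,:3].T@c['camera_from_world'][:3,3]; print(C)
obs={'A':[(330,122),(368,122),(372,195),(335,195),(353,187)],'B':[(471,130),(511,132),(500,205),(462,202),(482,195)],'C':[(539,104),(584,103),(576,180),(536,178),(556,170)]}
# image left = world +y ; carrier nose toward -x: carrier y -> world -y (image right)
mod=np.array([(-.027,-.02,.014),(-.027,.02,.014),(.045,.02,.006),(.045,-.02,.006),(.036,0,.006)])
for k,o in obs.items():
    o=np.array(o)/1.25
    def P(p): 
        a=p[2]; R=np.array([[np.cos(a),-np.sin(a)],[np.sin(a),np.cos(a)]]); w=mod.copy(); w[:,:2]=w[:,:2]@R.T+p[:2]; w[:,2]+=.002; return w
    r=least_squares(lambda p:(proj(c,P(p))-o).ravel(),[.57,-.15,np.pi]); print(k,r.x[:2].round(4),np.degrees(r.x[2])-180,'res px',(r.fun.reshape(-1,2)).round(1).tolist())
img=c['color'][:,:,::-1]
cv2.imwrite('pics/c1.png',np.vstack([cv2.resize(img[75:170,255:480],(800,338),interpolation=cv2.INTER_CUBIC),cv2.resize(img[0:110,0:230][:,:],(800,260*800//800),interpolation=cv2.INTER_CUBIC)]))
```

```text
[ 0.5749294  -0.12947212  0.38413675]
A [ 0.5681 -0.0761] 0.2383230644937555 res px [[-1.4, -0.2], [1.4, -0.3], [0.5, 0.4], [-0.6, 0.5], [0.1, -0.2]]
B [ 0.5597 -0.2118] -3.0874935240636603 res px [[-0.3, -0.2], [0.5, 0.1], [-0.0, -0.3], [-0.1, 0.4], [-0.1, -0.0]]
C [ 0.5848 -0.2811] 3.9387721555331154 res px [[1.8, 0.6], [-0.3, -1.1], [-1.0, -1.7], [-0.3, 2.0], [-0.3, 0.2]]
```

Run:
```python
from h import *
s=state(); print(s['clock'],s['tcp_pos'],s['ee_rot'])
```

```text
1.2 [ 0.50250145 -0.12468625  0.22654086] [ 9.99998039e-01  5.09547125e-05  1.23812274e-03 -1.54487219e-03]
```

View pics/c1.png

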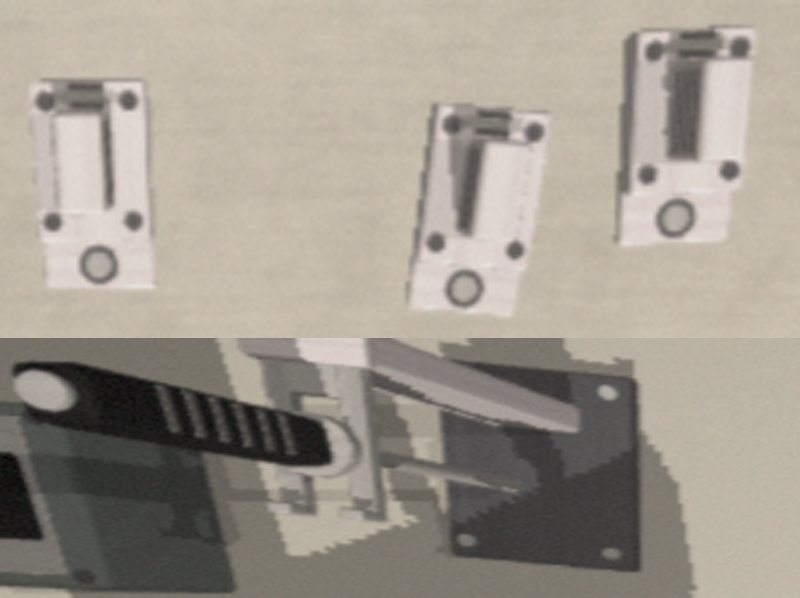

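The crop confirms the rib positions, with A's rib upright and centred on the body. Next I'll go above carrier A.

Emit:
play_rows(rows=[[[0.035, -0.028, 0.03, 0, 0.6], [0.069, -0.055, 0.06, 0, 0.6], [0.069, -0.055, 0.1, 0, 0.6], [0.069, -0.055, 0.13, 0, 0.6], [0.069, -0.055, 0.14, 0, 0.6], [0.069, -0.055, 0.14, 0, 0.6], [0.069, -0.055, 0.14, 0, 0.6]]])

```text
clock: 1.9
tcp_pos: [0.5682, -0.0769, 0.0882]
ee_rot: [1.0, 0.0, 0.001, 0.0]
ft_force: [0.1, 0.3, 0.5]
gripper_width: 0.0557
finger_force: 0.0
```

Emit:
play_rows(rows=[[[0, 0.001, 0.035, 0, 0.6], [0, 0.001, 0.06, 0, 0.6], [0, 0.001, 0.068, 0, 0.6], [0, 0.001, 0.068, 0, 0.6], [0, 0.001, 0.068, 0, 0], [0, 0.001, 0.068, 0, 0], [0, 0.001, 0.068, 0, 0], [0, 0.001, 0.068, 0, 0], [0, 0.001, 0.05, 0, 0], [0, 0.001, 0.03, 0, 0]]], squeeze=30)

```text
clock: 2.9
tcp_pos: [0.5668, -0.0771, 0.0567]
ee_rot: [1.0, 0.0, -0.001, -0.0]
ft_force: [0.4, -0.2, 0.5]
gripper_width: 0.0116
finger_force: 0.0
```

Emit:
play_rows(rows=[[[0.001, 0, -0.03, 0, 0.6], [0.001, 0, -0.08, 0, 0.6], [0.001, 0, -0.13, 0, 0.6], [0.001, 0, -0.13, 0, 0.6], [0.001, 0, -0.13, 0, 0.6]]])

```text
clock: 3.4
tcp_pos: [0.5689, -0.0773, 0.1882]
ee_rot: [1.0, 0.0, 0.002, 0.0]
ft_force: [-0.1, 0.7, -0.2]
gripper_width: 0.0471
finger_force: 0.0
```

Run:
```python
from h import *
c=snap('wrist','w2'); print(state()['tcp_pos'],state()['gripper_width'])
```

```text
[ 0.56800091 -0.07707202  0.18654601] 0.05098436644553912
```

View pics/w2.png

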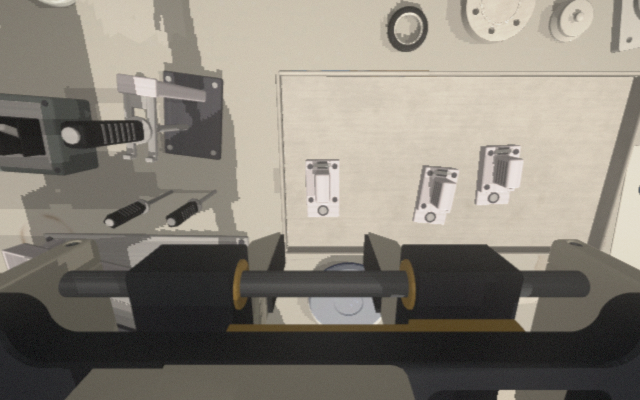

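Carrier A still lies flat, with its nose hole at (323,210): the fingers closed too late. I'll refit all three and try again with a longer close. The picture also gives a measurement of the stand and stylus.

```bash
cat >> h.py <<'E'
from scipy.optimize import least_squares
MOD=np.array([(-.027,-.02,.014),(-.027,.02,.014),(.045,.02,.006),(.045,-.02,.006),(.036,0,.006)])
def fitcar(c,o,z=.002):
    o=np.array(o,float)
    def P(p):
        a=p[2]; R=np.array([[np.cos(a),-np.sin(a)],[np.sin(a),np.cos(a)]]); w=MOD.copy(); w[:,:2]=w[:,:2]@R.T+p[:2]; w[:,2]+=z; return w
    r=least_squares(lambda p:(proj(c,P(p))-o).ravel(),[.57,-.15,np.pi]); return r.x[:2].round(4),round(np.degrees(r.x[2])-180,1),abs(r.fun).max().round(1)
E
python3 - <<'E'
from h import *
c=load('w2')
print(fitcar(c,[(307,160),(339,159),(340,216),(307,217),(323,210)]))
print(fitcar(c,[(422,166),(459,169),(444,223),(414,219),(430,216)]))
print(fitcar(c,[(483,147),(522,145),(509,204),(478,205),(493,197)]))
# stand base corner bolts/corners z=.008
print(back(c,[(166,71),(222,77),(220,159),(163,152)],.008).round(4))
print('prong tips z.11',back(c,[(128,157),(150,160)],.11).round(4),'collar z.109',back(c,[(149,132)],.109).round(4),'handle top z.171',back(c,[(71,133)],.171).round(4))
E
```

```text
(array([ 0.5691, -0.0766]), np.float64(0.7), np.float64(1.7))
(array([ 0.5616, -0.211 ]), np.float64(-3.2), np.float64(2.6))
(array([ 0.5851, -0.2816]), np.float64(4.4), np.float64(1.8))
[[0.6901 0.0928 0.008 ]
 [0.6843 0.0331 0.008 ]
 [0.5954 0.0441 0.008 ]
 [0.6034 0.1095 0.008 ]]
prong tips z.11 [[0.6116 0.0824 0.11  ]
 [0.6091 0.0648 0.11  ]] collar z.109 [[0.6314 0.0625 0.109 ]] handle top z.171 [[0.634  0.0722 0.171 ]]
```

Emit:
play_rows(rows=[[[0, 0, 0.04, 0, 0.5], [0, 0, 0.08, 0, 0.5], [0, 0, 0.12, 0, 0.5], [0, 0, 0.15, 0, 0.5], [0, 0, 0.166, 0, 0.5], [0, 0, 0.168, 0, 0.5], [0, 0, 0.168, 0, 0], [0, 0, 0.168, 0, 0], [0, 0, 0.168, 0, 0], [0, 0, 0.168, 0, 0]]], squeeze=30)

```text
clock: 4.45
tcp_pos: [0.5689, -0.0773, 0.0197]
ee_rot: [1.0, 0.0, 0.001, 0.0]
ft_force: [1.1, 0.6, 0.0]
gripper_width: 0.0183
finger_force: 0.2
```

Emit:
play_rows(rows=[[[0, 0, 0, 0, 0], [0, 0, 0, 0, 0], [0, 0, -0.02, 0, 0], [0, 0, -0.06, 0, 0], [0, 0, -0.11, 0, 0], [0, 0, -0.16, 0, 0], [-0.04, 0, -0.2, 0, 0], [-0.08, -0.03, -0.22, 0, 0], [-0.13, -0.06, -0.22, 0, 0], [-0.13, -0.06, -0.22, 0, 0]]])

```text
clock: 5.45
tcp_pos: [0.4346, -0.0155, 0.2393]
ee_rot: [1.0, 0.001, -0.0, -0.0]
ft_force: [-0.1, -0.1, -2.8]
gripper_width: 0.0156
finger_force: 30.0
```

Run:
```python
from h import *
c=snap('wrist','w3'); print(state()['tcp_pos'],state()['gripper_width'])
cv2.imwrite('pics/w3b.png',cv2.resize(c['color'][:,:,::-1],(800,500),interpolation=cv2.INTER_CUBIC))
```

```text
[ 0.43408226 -0.0150304   0.23928726] 0.015841687859065357
```

View pics/w3b.png

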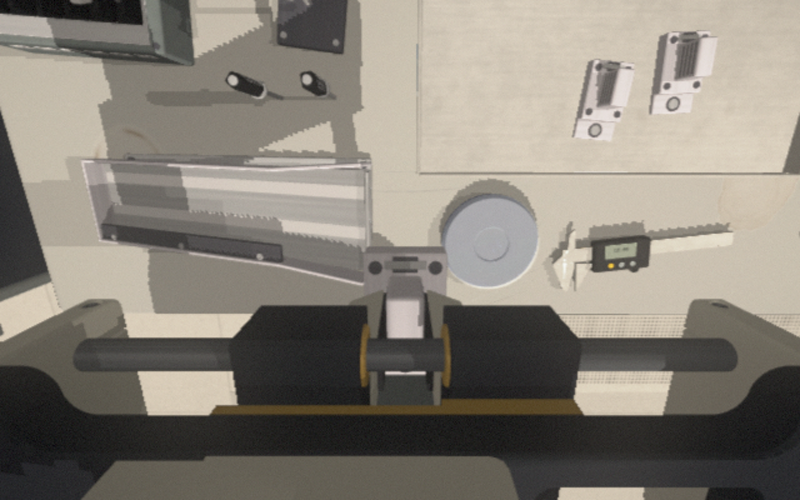

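The carrier is held straight (rear edge at (405,250)). The chute's top edges run from (82,160) to (370,163), and the key rail's upper end is at (282,250). Next I'll fit the chute.

```bash
cat >> h.py <<'E'
def deckT(p):
    x,y,a=p; s=.32
    Rd=np.array([[np.cos(s),0,np.sin(s)],[0,1,0],[-np.sin(s),0,np.cos(s)]])
    Rz=np.array([[np.cos(a),-np.sin(a),0],[np.sin(a),np.cos(a),0],[0,0,1]])
    return Rz@Rd,np.array([x,y,.072])
E
python3 - <<'E'
from h import *
c=load('w3')
m=np.array([(.146,-.030,.018),(.146,.048,.018),(-.146,-.034,.018),(-.07,.032,.016),(.143,.032,.016),(-.146,.052,.018)])
o=np.array([(82,160),(97,243),(370,162),(282,246),(104,226),(366,285)])/1.25
def f(p):
    R,t=deckT(p); return (proj(c,m@R.T+t)-o).ravel()
r=least_squares(f,[.46,.15,np.pi/2],loss='soft_l1'); print(r.x,np.degrees(r.x[2])-90,f(r.x).reshape(-1,2).round(1).tolist())
R,t=deckT(r.x); print('place',t+R@[-.108,0,0], 'rail end',t+R@[-.07,.041,.01])
img=cv2.resize(c['color'][:,:,::-1],None,fx=3,fy=3,interpolation=cv2.INTER_CUBIC)
L=[[(-.146,-.0318,.018),(-.08,-.0288,.018),(.143,-.0288,.018),(.143,.0468,.018)],[(-.146,-.0318,0),(-.08,-.0288,0),(.143,-.0288,0),(.143,.03,0)],[(.143,.032,.016),(-.07,.032,.016),(-.07,.05,.016)],[(-.146,-.0318,0),(-.146,.0498,0)],[(-.128,-.027,0),(-.128,.045,0),(-.088,.045,0),(-.088,-.027,0),(-.128,-.027,0)]]
for l in L: cv2.polylines(img,[(proj(c,np.array(l)@R.T+t)*3*8).astype(np.int32)],False,(0,0,255),1,cv2.LINE_AA,3)
cv2.imwrite('pics/c3.png',img[350:720,170:960])
E
```

```text
[0.46122695 0.1469614  1.56094098] -0.5646700490306671 [[1.1, 1.4], [4.0, -1.7], [-5.0, 4.4], [0.3, -0.1], [-1.1, -0.6], [-0.0, -3.3]]
place [0.46021662 0.04444896 0.10597319] rail end [0.4196051  0.08406773 0.10351201]
```

View pics/c3.png

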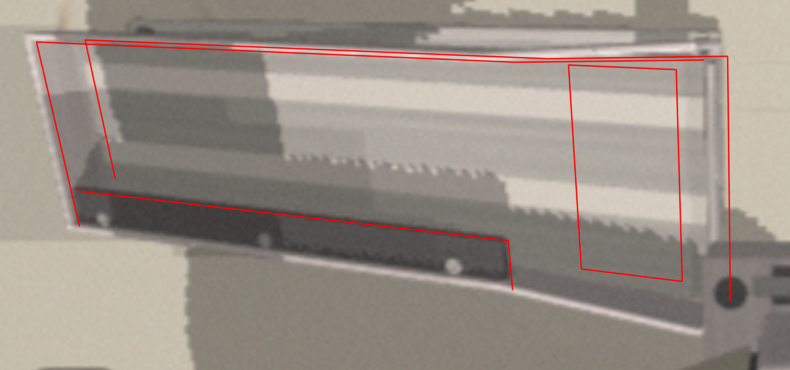

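Run:
```python
from h import *
c=load('w3'); print(back(c,[(365/1.25,248/1.25),(446/1.25,247/1.25)],.2357))
print(state()['tcp_pos'])
```

```text
[[ 0.46371879  0.00307222  0.2357    ]
 [ 0.46431365 -0.03456984  0.2357    ]]
[ 0.43408226 -0.0150304   0.23928726]
```

Emit:
play_rows(rows=[[[0.014, -0.03, 0, 0.3, 0], [0.028, -0.06, 0.02, 0.6, 0], [0.028, -0.06, 0.05, 0.6, 0], [0.028, -0.06, 0.08, 0.6, 0], [0.028, -0.06, 0.085, 0.6, 0], [0.028, -0.06, 0.085, 0.6, 0], [0.028, -0.06, 0.085, 0.6, 0]]])

```text
clock: 6.2
tcp_pos: [0.4673, 0.0424, 0.1549]
ee_rot: [1.0, -0.005, 0.001, 0.0]
ft_force: [0.2, -0.0, -1.8]
gripper_width: 0.0153
finger_force: 30.0
```

Emit:
play_rows(rows=[[[0, 0, 0, 0, 0], [0, 0, 0, 0, 0]]])

```text
clock: 6.4
tcp_pos: [0.467, 0.0425, 0.1548]
ee_rot: [1.0, -0.005, 0.001, 0.0]
ft_force: [0.4, 0.8, -0.9]
gripper_width: 0.0155
finger_force: 30.0
```

Emit:
play_rows(rows=[[[-0.006, -0.002, 0, 0, 0], [-0.006, -0.002, 0.01, 0, 0], [-0.006, -0.002, 0.018, 0, 0], [-0.006, -0.002, 0.022, 0, 0], [-0.006, -0.002, 0.022, 0, 0], [-0.006, -0.002, 0.022, 0, 0]]])

```text
clock: 7.0
tcp_pos: [0.4603, 0.0448, 0.1313]
ee_rot: [1.0, -0.005, -0.0, 0.0]
ft_force: [0.0, -0.3, -1.5]
gripper_width: 0.0159
finger_force: 30.0
```

Emit:
play_rows(rows=[[[0, 0, 0.001, 0, 0], [0, 0, 0.001, 0, 0.7], [0, 0, 0.001, 0, 0.7], [0, 0, 0, 0, 0.7], [0, 0, -0.025, 0, 0.7], [0, 0, -0.065, 0, 0.7], [0, 0, -0.11, 0, 0.6], [0, 0, -0.11, 0, 0.6], [0, 0, -0.11, 0, 0.6]]])

```text
clock: 7.9
tcp_pos: [0.4607, 0.0447, 0.2425]
ee_rot: [1.0, -0.005, 0.001, 0.0]
ft_force: [0.6, -0.1, -0.1]
gripper_width: 0.0552
finger_force: 0.0
```

Run:
```python
from h import *
c=snap('wrist','w4'); print(state()['tcp_pos'],state()['gripper_width'])
s=snap('side','s4')
img=np.zeros((600,800,3),np.uint8); img[:375]=cv2.resize(c['color'][0:240,0:512,::-1],(800,375),interpolation=cv2.INTER_CUBIC)
img[375:,:400]=cv2.resize(s['color'][200:340,240:488,::-1],(400,225),interpolation=cv2.INTER_CUBIC)
cv2.imwrite('pics/c4.png',img)
```

```text
[0.45992097 0.0447239  0.24121094] 0.05528910389000647
```

View pics/c4.png

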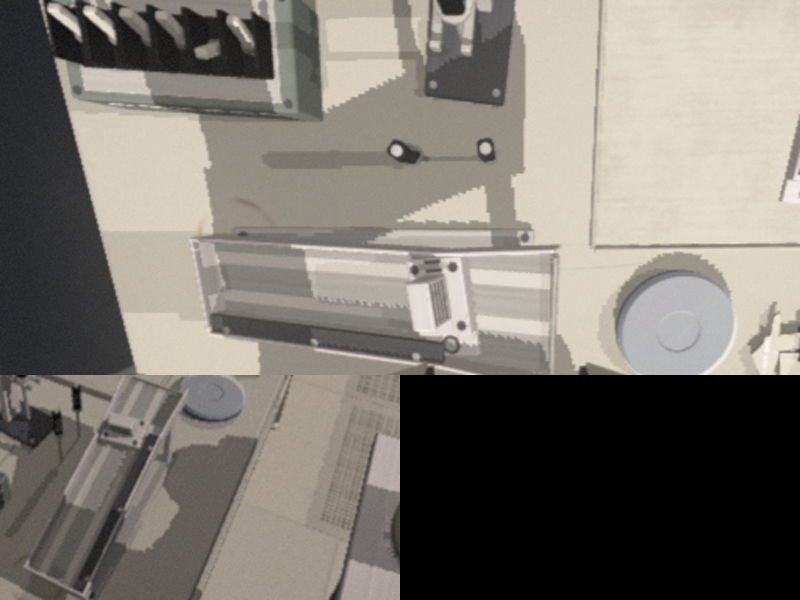

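Carrier A sits upright at the rail's upper end (wrist crop (440,295)), still on its way or possibly stuck. I'll move towards B and check again.

Emit:
play_rows(rows=[[[0.02, 0.045, 0, 0, 0.5], [0.04, 0.09, 0, 0, 0.5], [0.06, 0.135, 0, 1, 0.5], [0.08, 0.18, 0.03, 2, 0.5], [0.1, 0.225, 0.07, 2.5, 0.5], [0.103, 0.255, 0.11, 2.5, 0.5], [0.103, 0.255, 0.15, 2.5, 0.5], [0.103, 0.255, 0.15, 2.5, 0.5], [0.103, 0.255, 0.15, 2.5, 0.5], [0.103, 0.255, 0.15, 2.5, 0.5]]])

```text
clock: 9.0
tcp_pos: [0.5616, -0.2108, 0.0933]
ee_rot: [1.0, -0.026, 0.001, 0.0]
ft_force: [0.0, 0.7, 1.0]
gripper_width: 0.0459
finger_force: 0.0
```

Run:
```python
from h import *
t=snap('top','t5'); s=snap('side','s5')
img=np.zeros((600,800,3),np.uint8); img[:300]=cv2.resize(t['color'][175:265,200:440,::-1],(800,300),interpolation=cv2.INTER_CUBIC)
img[300:,:400]=cv2.resize(s['color'][190:340,240:440,::-1],(400,300),interpolation=cv2.INTER_CUBIC)
cv2.imwrite('pics/c5.png',img); st=state(); print(st['tcp_pos'],st['ee_rot'])
```

```text
[ 0.56209004 -0.21089117  0.09428115] [ 9.99657149e-01 -2.61000164e-02  1.87685695e-03  9.21976216e-04]
```

View pics/c5.png

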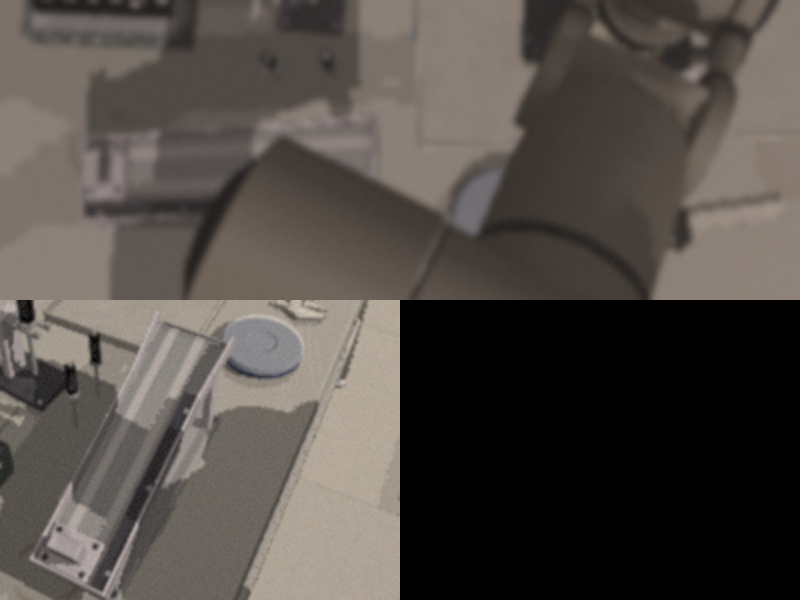

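Carrier A rests at the bottom of the chute (side crop (75,550)). Now I'll grasp B.

Emit:
play_rows(rows=[[[-0.001, 0, 0.03, 0, 0.5], [-0.001, 0, 0.06, 0, 0.5], [-0.001, 0, 0.073, 0, 0.5], [-0.001, 0, 0.074, 0, 0.5], [-0.001, 0, 0.074, 0, 0], [-0.001, 0, 0.074, 0, 0], [-0.001, 0, 0.074, 0, 0], [-0.001, 0, 0.074, 0, 0], [-0.001, 0, 0.074, 0, 0], [-0.001, 0, 0.074, 0, 0]]])

```text
clock: 10.1
tcp_pos: [0.5602, -0.2115, 0.0185]
ee_rot: [1.0, -0.027, 0.001, 0.0]
ft_force: [-0.2, 0.2, 6.6]
gripper_width: 0.0162
finger_force: 29.9
```

Emit:
play_rows(rows=[[[0, 0, 0, 0, 0], [0, 0, -0.03, 0, 0], [0, 0, -0.08, 0, 0], [0, 0, -0.12, 0, 0], [0, 0, -0.15, 0, 0], [0, 0, -0.16, 0, 0], [0, 0, -0.16, 0, 0]]])

```text
clock: 10.8
tcp_pos: [0.5602, -0.2113, 0.1784]
ee_rot: [1.0, -0.027, 0.001, 0.0]
ft_force: [-0.4, -0.4, -1.7]
gripper_width: 0.0156
finger_force: 29.9
```

Emit:
play_rows(rows=[[[-0.02, -0.045, -0.01, -0.5, 0], [-0.04, -0.09, -0.01, -1, 0], [-0.06, -0.135, -0.01, -1.5, 0], [-0.085, -0.18, -0.01, -2, 0], [-0.105, -0.225, -0.01, -2.5, 0], [-0.113, -0.25, 0, -2.5, 0], [-0.113, -0.25, 0.02, -2.5, 0], [-0.113, -0.25, 0.03, -2.5, 0], [-0.113, -0.25, 0.03, -2.5, 0], [-0.113, -0.25, 0.03, -2.5, 0]]])

```text
clock: 11.8
tcp_pos: [0.4602, 0.0439, 0.1471]
ee_rot: [1.0, -0.005, -0.001, 0.0]
ft_force: [-0.1, 0.4, -0.8]
gripper_width: 0.0156
finger_force: 29.9
```

Emit:
play_rows(rows=[[[0, 0, 0.01, 0, 0], [0, 0, 0.016, 0, 0], [0, 0, 0.0165, 0, 0], [0, 0, 0.0165, 0, 0.7], [0, 0, 0.0165, 0, 0.7], [0, 0, 0.015, 0, 0.7], [0, 0, -0.01, 0, 0.7], [0, 0, -0.05, 0, 0.7], [0, 0, -0.09, 0, 0.6], [0, 0, -0.09, 0, 0.6]]])

```text
clock: 12.8
tcp_pos: [0.4632, 0.0444, 0.2432]
ee_rot: [1.0, -0.005, 0.006, 0.0]
ft_force: [-0.2, -0.5, -0.2]
gripper_width: 0.0546
finger_force: 0.0
```

Emit:
play_rows(rows=[[[0.01, 0.045, 0, 0, 0.5], [0.02, 0.09, 0, 0, 0.5], [0.03, 0.135, 0, -1, 0.5], [0.04, 0.18, 0, -2, 0.5], [0.05, 0.225, 0.01, -3, 0.5], [0.06, 0.27, 0.03, -4.8, 0.5], [0.063, 0.31, 0.04, -4.8, 0.5], [0.063, 0.324, 0.04, -4.8, 0.5], [0.063, 0.324, 0.04, -4.8, 0.5], [0.063, 0.324, 0.04, -4.8, 0.5]]])

```text
clock: 13.8
tcp_pos: [0.5201, -0.2791, 0.1979]
ee_rot: [0.999, 0.037, 0.0, -0.0]
ft_force: [-0.4, -0.7, -0.2]
gripper_width: 0.0459
finger_force: 0.0
```

Run:
```python
from h import *
w=snap('wrist','w6'); s=snap('side','s6')
img=np.zeros((600,800,3),np.uint8); img[:350]=cv2.resize(w['color'][0:210,0:480,::-1],(800,350),interpolation=cv2.INTER_CUBIC)
img[350:,:400]=cv2.resize(s['color'][190:315,240:440,::-1],(400,250),interpolation=cv2.INTER_CUBIC)
cv2.imwrite('pics/c6.png',img); st=state(); print(st['tcp_pos'],st['ee_rot'])
```

```text
[ 0.52041671 -0.278509    0.19841347] [9.99286247e-01 3.77738631e-02 3.53169130e-04 7.85582947e-05]
```

View pics/c6.png

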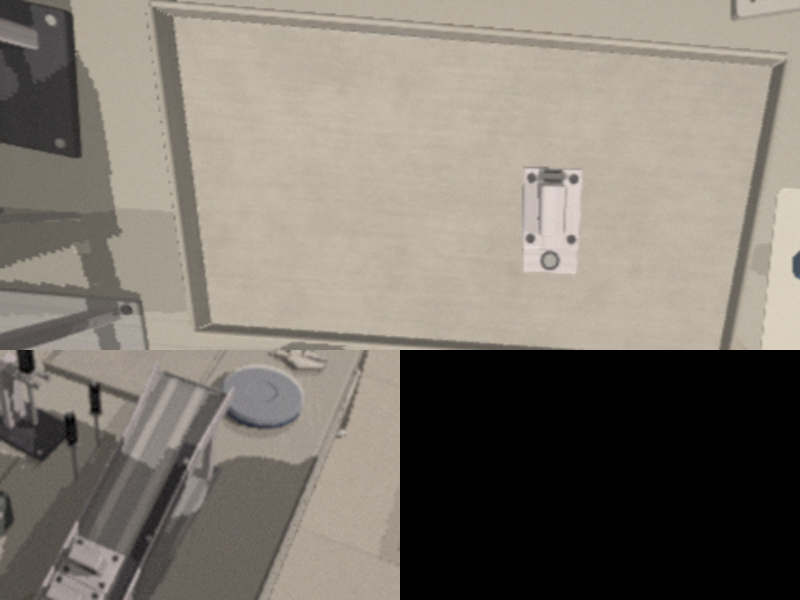

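B has joined A at the bottom of the chute. In the wrist crop (scale 1.667) C's corners are at (523,168), (582,169), (577,273) and (523,272), with the hole at (549,260).

Run:
```python
from h import *
c=load('w6'); print(fitcar(c,np.array([(523,168),(582,169),(577,273),(523,272),(549,260)])/1.6667))
```

```text
(array([ 0.5845, -0.2822]), np.float64(3.3), np.float64(0.6))
```

Emit:
play_rows(rows=[[[0.04, 0.0085, 0.02, 0.5, 0.5], [0.064, 0.0085, 0.06, 0.5, 0.5], [0.064, 0.0085, 0.1, 0.5, 0.5], [0.064, 0.0085, 0.14, 0.5, 0.5], [0.064, 0.0085, 0.165, 0.5, 0.5], [0.064, 0.0085, 0.178, 0.5, 0.5], [0.064, 0.0085, 0.178, 0.5, 0.5], [0.064, 0.0085, 0.178, 0.5, 0], [0.064, 0.0085, 0.178, 0.5, 0], [0.064, 0.0085, 0.178, 0.5, 0]]])

```text
clock: 14.9
tcp_pos: [0.5855, -0.2843, 0.0215]
ee_rot: [0.999, 0.033, 0.001, 0.001]
ft_force: [0.5, -0.3, -0.5]
gripper_width: 0.0267
finger_force: 0.0
```

Emit:
play_rows(rows=[[[0, 0, 0, 0, 0], [0, 0, 0, 0, 0], [0, 0, 0, 0, 0], [0, 0, -0.03, 0, 0], [0, 0, -0.08, 0, 0], [0, 0, -0.12, 0, 0], [0, 0, -0.16, 0, 0], [0, 0, -0.17, 0, 0], [0, 0, -0.17, 0, 0]]])

```text
clock: 15.8
tcp_pos: [0.5851, -0.2843, 0.1912]
ee_rot: [0.999, 0.033, 0.001, 0.001]
ft_force: [0.2, 0.2, -1.6]
gripper_width: 0.0159
finger_force: 30.0
```

Emit:
play_rows(rows=[[[-0.012, -0.045, -0.005, 0.5, 0], [-0.025, -0.09, -0.005, 1, 0], [-0.038, -0.135, -0.005, 1.5, 0], [-0.052, -0.18, -0.005, 2, 0], [-0.066, -0.225, -0.005, 3, 0], [-0.08, -0.27, -0.005, 4, 0], [-0.095, -0.315, 0, 4.4, 0], [-0.1025, -0.3365, 0.02, 4.4, 0], [-0.1025, -0.3365, 0.04, 4.4, 0], [-0.1025, -0.3365, 0.042, 4.4, 0]]])

```text
clock: 16.8
tcp_pos: [0.4572, 0.0461, 0.144]
ee_rot: [1.0, -0.005, -0.004, -0.0]
ft_force: [-0.6, -0.3, -0.7]
gripper_width: 0.0157
finger_force: 30.0
```

Emit:
play_rows(rows=[[[0, 0, 0, 0, 0], [0, 0, 0, 0, 0]]])

```text
clock: 17.0
tcp_pos: [0.4607, 0.0447, 0.1477]
ee_rot: [1.0, -0.006, -0.0, 0.0]
ft_force: [0.7, 0.1, -0.6]
gripper_width: 0.016
finger_force: 30.0
```

Emit:
play_rows(rows=[[[0, 0, 0.01, 0, 0], [0, 0, 0.0145, 0, 0], [0, 0, 0.015, 0, 0], [0, 0, 0.015, 0, 0.7], [0, 0, 0.015, 0, 0.7], [0, 0, 0.013, 0, 0.7], [0, 0, -0.01, 0, 0.7], [0, 0, -0.05, 0, 0.7], [0, 0, -0.09, 0, 0.6], [0, 0, -0.09, 0, 0.6]]])

```text
clock: 18.0
tcp_pos: [0.4632, 0.0451, 0.2432]
ee_rot: [1.0, -0.006, 0.006, 0.0]
ft_force: [-0.3, -0.0, 0.3]
gripper_width: 0.0548
finger_force: 0.0
```

Emit:
play_rows(rows=[[[0.03, -0.04, -0.02, 0, 0.5], [0.06, -0.08, -0.035, 0, 0.5], [0.079, -0.115, -0.035, 0, 0.5], [0.079, -0.115, -0.035, 0, 0.5], [0.079, -0.115, -0.035, 0, 0.5], [0.079, -0.115, -0.035, 0, 0.5]]])

```text
clock: 18.6
tcp_pos: [0.5401, 0.1586, 0.2722]
ee_rot: [1.0, -0.006, -0.001, 0.0]
ft_force: [-0.3, -0.9, 0.1]
gripper_width: 0.0458
finger_force: 0.0
```

Run:
```python
from h import *
w=snap('wrist','w7'); st=state(); print(st['tcp_pos'],st['ee_rot'])
img=w['color'][:,:,::-1]
cv2.imwrite('pics/w7b.png',cv2.resize(img[20:300,120:494],(800,600),interpolation=cv2.INTER_CUBIC))
```

```text
[0.54013618 0.15840869 0.27242775] [ 9.99980453e-01 -6.23377362e-03 -4.08967683e-04  2.58555539e-04]
```

View pics/w7b.png

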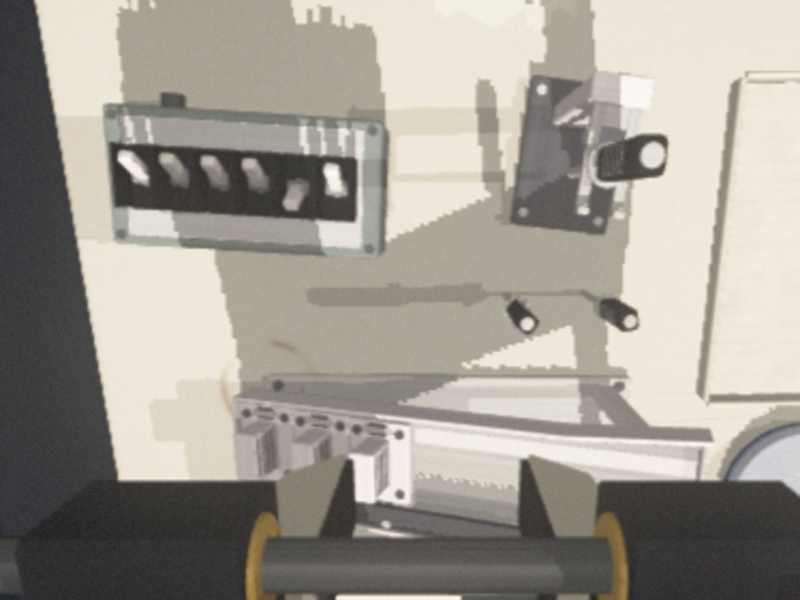

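All three carriers are queued flat at the left end of the chute. The box top corners are at (107,105), (388,125), (383,252) and (113,240), and the front-leaning lever tip is at (297,186). The stylus handle top is at (653,155) and the prong tips at (582,213) and (619,214).

Run:
```python
from h import *
c=load('w7'); k=lambda p:np.array(p)/[2.139,2.143]+[120,20]
def fit(m,o,x0):
    m=np.array(m);o=k(o)
    def f(p):
        a=p[2];R=np.array([[np.cos(a),-np.sin(a),0],[np.sin(a),np.cos(a),0],[0,0,1]])
        return (proj(c,m@R.T+[p[0],p[1],0])-o).ravel()
    r=least_squares(f,x0); print(r.x.round(4),np.degrees(r.x[2]).round(1),f(r.x).reshape(-1,2).round(1).tolist()); return r.x
b=fit([(.039,.08,.051),(.039,-.08,.051),(-.039,-.08,.051),(-.039,.08,.051)],[(107,105),(388,125),(383,252),(113,240)],[.63,.27,0])
a=b[2]
for i in range(6):
    y=.055-.022*i; P=np.array([b[0]-y*np.sin(a),b[1]+y*np.cos(a),.054]); 
    tips=[P+np.array([s*.0105*np.cos(a),s*.0105*np.sin(a),.0249]) for s in(1,-1)]
    print(i,P.round(4),((proj(c,tips)-[120,20])*[2.139,2.143]).round(0).tolist())
s=fit([(-.022,.010,.11),(-.022,-.010,.11),(0,0,.171)],[(582,213),(619,214),(653,155)],[.63,.07,-.1])
print('handle top',back(c,k([(653,155)]),.171),'base',back(c,k([(533,74),(512,222),(606,234)]),.008).round(4))
```

```text
[ 0.6279  0.2667 -0.0719] -4.1 [[-1.5, -2.0], [0.2, -2.4], [0.1, 3.6], [1.3, 1.4]]
0 [0.6319 0.3216 0.054 ] [[129.0, 154.0], [132.0, 195.0]]
1 [0.6303 0.2997 0.054 ] [[171.0, 157.0], [173.0, 198.0]]
2 [0.6287 0.2777 0.054 ] [[212.0, 159.0], [214.0, 201.0]]
3 [0.6271 0.2558 0.054 ] [[253.0, 162.0], [254.0, 203.0]]
4 [0.6255 0.2338 0.054 ] [[295.0, 165.0], [295.0, 206.0]]
5 [0.624  0.2119 0.054 ] [[336.0, 168.0], [335.0, 208.0]]
[ 0.6322  0.0727 -0.1189] -6.8 [[-0.2, -1.4], [1.0, 0.3], [-0.6, 0.9]]
handle top [[0.6329091  0.07220009 0.171     ]] base [[0.6914 0.0967 0.008 ]
 [0.6031 0.1075 0.008 ]
 [0.5948 0.0449 0.008 ]]
```

Emit:
play_rows(rows=[[[0.04, 0.03, 0, 2, 0.5], [0.07, 0.06, 0, 4, 0.5], [0.0935, 0.085, 0.02, 6.1, 0.5], [0.0935, 0.085, 0.06, 6.1, 0.5], [0.0935, 0.085, 0.07, 6.1, 0.5], [0.0935, 0.085, 0.07, 6.1, 0.5], [0.0935, 0.085, 0.07, 6.1, 0.5]]])

```text
clock: 19.35
tcp_pos: [0.6335, 0.0735, 0.2047]
ee_rot: [0.998, -0.059, 0.001, -0.0]
ft_force: [-0.1, 0.2, 0.1]
gripper_width: 0.0461
finger_force: 0.0
```

Run:
```python
from h import *
w=snap('wrist','w8'); st=state(); print(st['tcp_pos'],st['ee_rot'],st['gripper_width'])
# handle-top white disc near the TCP: find bright blob near projection
u=proj(w,[[.6327,.0723,.171]])[0]; print('pred',u)
g=cv2.cvtColor(w['color'],cv2.COLOR_RGB2GRAY); x,y=u.astype(int); print(g[y-16:y+17:2,x-20:x+21:2])
```

```text
[0.63379513 0.07366565 0.20521178] [ 9.98277082e-01 -5.86471735e-02  1.83583597e-03 -7.80072437e-05] 0.045704806585648905
pred [325.3848258  227.03313337]
[[143 143 141 138 171 106  50  51  48  49  53  50  52  52 132 185 153 144
  146 144 146]
 [142 144 145 140 177 104  53  49  51  45  54  53  53  46  99 186 159 142
  143 145 144]
 [145 141 142 137 175 104  50  54  53  54  54  53  56  49  83 184 161 144
  143 143 146]
 [143 142 143 134 127  80  52  51  54  51  54  53  51  52  70 143 147 143
  144 144 146]
 [145 141 144 133 127  67  51  55  54  57  62  60  59  56  65 134 138 143
  143 145 143]
 [143 141 145 134 111  60  51  57 100 139 153 131  77  57  63 133 149 144
  142 143 142]
 [142 142 142 135 138  94  54 110 181 190 189 188 169  85  61 118 138 142
  142 144 145]
 [142 141 144 134 187 134  56 167 195 197 196 198 196 142  64 173 166 144
  140 144 143]
 [144 143 143 142 153 112  73 182 194 197 197 198 197 161  62 138 149 144
  141 144 142]
 [142 142 142 145 143 110  62 167 192 195 194 197 197 136  58 120 142 142
  141 144 145]
 [144 143 144 140 142 125  56 102 180 196 196 197 164  74  60 121 141 129
  125 122 143]
 [141 142 142 141 141 137  73  54  86 122 141 128  70  61  69 114 124 124
  119 101 130]
 [124 127 124 126 120 121 105  82  72  87  89 104 119 130 136 138 143 141
  140 101 126]
 [115 124 139 136 136 138 138 140 141 141 141 142 143 141 144 141 145 141
  143 107 116]
 [128 139 144 142 143 142 141 141 143 141 143 142 142 143 143 142 139 142
  142 110 107]
 [135 143 139 144 141 139 140 140 139 141 143 144 142 142 141 143 143 142
  144 111 102]
 [139 141 142 142 142 140 140 145 143 142 144 140 140 143 145 142 140 141
  142 120 104]]
```

Emit:
play_rows(rows=[[[-0.001, 0.0013, 0.03, 0, 0.5], [-0.001, 0.0013, 0.06, 0, 0.5], [-0.001, 0.0013, 0.077, 0, 0.5], [-0.001, 0.0013, 0.079, 0, 0.4], [-0.001, 0.0013, 0.079, 0, 0], [-0.001, 0.0013, 0.079, 0, 0], [-0.001, 0.0013, 0.079, 0, 0], [-0.001, 0.0013, 0.079, 0, 0], [-0.001, 0.0013, 0.079, 0, 0], [-0.001, 0.0013, 0.079, 0, 0]]], squeeze=25)

```text
clock: 20.4
tcp_pos: [0.6328, 0.0721, 0.1251]
ee_rot: [0.998, -0.059, 0.001, -0.0]
ft_force: [-0.9, 0.8, 5.9]
gripper_width: 0.0138
finger_force: 25.0
```

Emit:
play_rows(rows=[[[0, 0, 0, 0, 0], [0, 0, 0, 0, 0], [0, 0, -0.02, 0, 0], [0, 0, -0.05, 0, 0], [0, 0, -0.08, 0, 0], [0, 0, -0.11, 0, 0], [0, 0, -0.11, 0, 0], [0, 0, -0.11, 0, 0]]])

```text
clock: 21.2
tcp_pos: [0.6321, 0.072, 0.234]
ee_rot: [0.998, -0.059, 0.0, 0.0]
ft_force: [-0.9, -0.0, -1.5]
gripper_width: 0.0138
finger_force: 25.0
```

Emit:
play_rows(rows=[[[-0.02, -0.035, 0, -0.5, 0], [-0.04, -0.075, 0, -1, 0], [-0.06, -0.115, 0, -2, 0], [-0.0705, -0.158, 0, -2.6, 0], [-0.0705, -0.158, 0.02, -2.6, 0], [-0.0705, -0.158, 0.04, -2.6, 0], [-0.0705, -0.158, 0.04, -2.6, 0], [-0.0705, -0.158, 0.04, -2.6, 0]]])

```text
clock: 22.0
tcp_pos: [0.5802, 0.237, 0.1926]
ee_rot: [0.999, -0.036, -0.001, 0.0]
ft_force: [-0.2, -0.1, 0.0]
gripper_width: 0.014
finger_force: 25.0
```

Run:
```python
from h import *
w=snap('wrist','w9'); t=snap('side','s9'); st=state(); print(st['tcp_pos'],st['ee_rot'],st['gripper_width'])
p=proj(t,[st['tcp_pos']-[0,0,.105]])[0]; print(p)
img=np.zeros((600,800,3),np.uint8)
img[:]=cv2.resize(t['color'][200:350,130:330,::-1],(800,600),interpolation=cv2.INTER_CUBIC)
cv2.imwrite('pics/c9.png',img)
```

```text
[0.58112236 0.23700023 0.19430505] [ 9.99329020e-01 -3.66242102e-02  4.11133015e-04 -8.47164992e-05] 0.013856597826116581
[231.31446275 266.0579211 ]
```

View pics/c9.png

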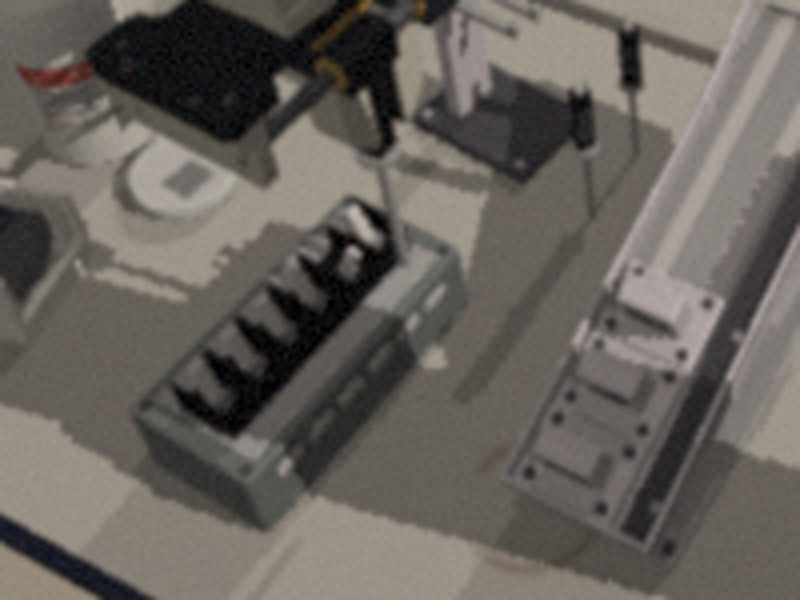

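The stylus tip is at crop (405,265), as predicted. The fifth lever's tip is at about (350,262), with lever six behind it at (365,225). I'll cross-check the lever position in this view.

Run:
```python
from h import *
t=load('s9'); a=-.0719; ca,sa=np.cos(a),np.sin(a)
for i in range(6):
    y=.055-.022*i; s=-1 if i==4 else 1
    P=np.array([.6279-y*sa+s*.0105*ca,.2667+y*ca+s*.0105*sa,.079]); print(i,((proj(t,[P])[0]-[130,200])*4).round(0))
for x,y in((.039,.08),(.039,-.08),(-.039,-.08),(-.039,.08)): print(((proj(t,[[.6279+x*ca-y*sa,.2667+x*sa+y*ca,.051]])[0]-[130,200])*4).round(0))
```

```text
0 [198. 359.]
1 [231. 326.]
2 [263. 293.]
3 [294. 262.]
4 [356. 249.]
5 [353. 203.]
[131. 405.]
[352. 184.]
[464. 242.]
[251. 480.]
```

Run:
```python
from h import *
c=load('w7'); k=lambda p:np.array(p)/[2.139,2.143]+[120,20]
o=k([(113,143),(357,158),(355,222),(113,207)]); print(back(c,o,.073).round(4))
for nm in ('w7',):
    g=cv2.cvtColor(load(nm)['color'],cv2.COLOR_RGB2GRAY)
    m=(g<45).astype(np.uint8); n,l,s,ce=cv2.connectedComponentsWithStats(m)
    for i in range(1,n):
        if s[i,4]>150: print(s[i],ce[i])
# lever tips (top face ends) as seen: tips at z .079
print('tips',back(c,k([(127,153),(168,157),(209,160),(250,164),(292,206),(333,167)]),.078).round(4))
```

```text
[[0.6484 0.3314 0.073 ]
 [0.6395 0.2003 0.073 ]
 [0.606  0.203  0.073 ]
 [0.6154 0.3367 0.073 ]]
[  35    0   43   90 1474] [55.28358209 34.50678426]
[128 253  56  25 513] [153.23196881 266.45224172]
[    0   297   265   103 14561] [105.32717533 346.27250876]
[395 299  98  25 811] [435.03082614 312.73366215]
[232 303  22  21 244] [242.07786885 315.01229508]
[  350   304   290    96 11562] [531.07576544 352.8841031 ]
[427 368  35  32 234] [444.82051282 382.77777778]
[451 384  35  16 196] [465.96938776 394.23469388]
tips [[0.6429 0.3223 0.078 ]
 [0.6407 0.3007 0.078 ]
 [0.639  0.2789 0.078 ]
 [0.6367 0.2572 0.078 ]
 [0.6149 0.2363 0.078 ]
 [0.6348 0.2128 0.078 ]]
```

Emit:
play_rows(rows=[[[0, -0.002, 0.01, 0, 0], [0, -0.002, 0.02, 0, 0], [0.008, -0.002, 0.02, 0, 0], [0.016, -0.002, 0.02, 0, 0], [0.024, -0.002, 0.02, 0, 0], [0.028, -0.002, 0.02, 0, 0], [0.028, -0.002, 0.02, 0, 0], [0.028, -0.002, 0.02, 0, 0]]])

```text
clock: 22.9
tcp_pos: [0.6088, 0.2372, 0.1736]
ee_rot: [0.999, -0.036, -0.0, 0.0]
ft_force: [-0.0, 0.2, -1.0]
gripper_width: 0.0141
finger_force: 25.0
```

Emit:
play_rows(rows=[[[0.003, 0, 0, 0, 0], [0.006, 0, 0, 0, 0], [0.009, 0, 0, 0, 0], [0.012, 0, 0, 0, 0], [0.0145, 0, 0, 0, 0], [0.0145, 0, 0, 0, 0], [0.0145, 0, 0, 0, 0]]])

```text
clock: 23.6
tcp_pos: [0.6232, 0.2362, 0.1736]
ee_rot: [0.999, -0.036, -0.0, 0.0]
ft_force: [-0.3, 0.7, -0.4]
gripper_width: 0.0138
finger_force: 25.0
```

Emit:
play_rows(rows=[[[-0.015, 0, 0, 0, 0], [-0.035, 0, 0, 0, 0], [-0.05, 0, -0.01, 0, 0], [-0.05, 0, -0.04, 0, 0], [-0.05, 0, -0.065, 0, 0], [-0.05, 0, -0.065, 0, 0]]])

```text
clock: 24.2
tcp_pos: [0.5748, 0.2404, 0.243]
ee_rot: [0.999, -0.036, 0.004, -0.001]
ft_force: [0.3, -0.5, -0.8]
gripper_width: 0.0133
finger_force: 25.0
```

Run:
```python
from h import *
s=snap('side','s10'); w=snap('wrist','w10'); st=state(); print(st['tcp_pos'],st['ee_rot'])
img=np.zeros((600,800,3),np.uint8)
img[:300]=cv2.resize(s['color'][235:310,160:360,::-1],(800,300),interpolation=cv2.INTER_CUBIC)
img[300:]=cv2.resize(w['color'][0:240,0:640,::-1],(800,300),interpolation=cv2.INTER_CUBIC)
cv2.imwrite('pics/c10.png',img)
g=lambda n:cv2.cvtColor(load(n)['color'],cv2.COLOR_RGB2GRAY)
a,b=g('s9'),g('s10'); print(a[250:276:2,206:232:2]); print(b[250:276:2,206:232:2])
```

```text
[0.57322654 0.23986573 0.23867661] [ 9.99341698e-01 -3.62779128e-02  2.79196540e-04 -6.97592408e-05]
[[151 152 148 149 128  78  77  73 129 138  89 115 135]
 [150 153 151 127 106 130 176  83  25  72  92 106 145]
 [150 154 128  99 101 104 171 158  45  12  39 101 134]
 [141 122  79  68  98  96 126 174 107  19  23  86 108]
 [ 92  81  86  29  26  51  71 155 164 101  32  73 104]
 [ 81  99 120  70   1  15  15  61 118 106  38  58 109]
 [121 103  92  55  18  79 148  46  16  51  23  42 104]
 [ 59 109  75  13  19  93 107  59  15   6  13  31  86]
 [ 21  27  19  14  51  85  91  26  11  12  17  52 102]
 [ 56   9  18  24  35  75  72  25  11   3  61 127 145]
 [ 80  28   6   2   2  26  29   1  14  47 132 144 142]
 [ 83  70  34  15   9   5  10  12  43 124 142 142 141]
 [ 83  75  53  26  17  12  16  33 126 147 145 144 118]]
[[149 148 144 147 124  75  77  74 125 133 103 105 125]
 [146 147 143 124 107 128 167  75  19  72 104  94 128]
 [147 146 129  94  98 103 161 151  47   8  29  59 127]
 [142 122  79  64  97 101 121 170 111  16   9  17  41]
 [ 94  85 114  79  21  49  70 150 163  96  27  17  16]
 [ 80 101 166 155  47  11  21  62 120 103  33   3  19]
 [117  91 125 171 112  16   3   3  21  43  27  15  17]
 [ 59 104  87 148 166  80  23   0   9  20  12  19  64]
 [ 12  28  21  90 165 145  84   7  14  13  13  60 127]
 [ 49   0  23  21  83 104  71  13  17  13  57 126 138]
 [ 78  21  11   6  20  41  32  23  22  43 127 135 138]
 [ 85  63  25  13   2  10   5  20  47 121 141 142 135]
 [ 81  69  54  20  18  13   0  39 122 141 137 137 116]]
```

The side-view pixels show lever five now leaning back with the same pattern as lever six. Next I'll hang the stylus back.

Emit:
play_rows(rows=[[[0.015, 0.04, 0, 0.5, 0], [0.033, 0.08, 0, 1, 0], [0.05, 0.12, 0, 2, 0], [0.0715, 0.163, 0, 2.6, 0], [0.0715, 0.163, 0, 2.6, 0], [0.0715, 0.163, 0, 2.6, 0], [0.0715, 0.163, 0, 2.6, 0]]])

```text
clock: 25.0
tcp_pos: [0.6321, 0.0729, 0.2375]
ee_rot: [0.998, -0.059, -0.001, -0.0]
ft_force: [-0.2, -0.4, 0.0]
gripper_width: 0.0137
finger_force: 25.0
```

Emit:
play_rows(rows=[[[0, 0, 0, 0, 0], [0, 0, 0, 0, 0]]])

```text
clock: 25.2
tcp_pos: [0.6324, 0.0734, 0.2387]
ee_rot: [0.998, -0.058, -0.0, -0.0]
ft_force: [-0.8, 0.5, -0.4]
gripper_width: 0.0134
finger_force: 25.0
```

Emit:
play_rows(rows=[[[0, 0.001, 0, 0, 0], [0, 0.001, 0.02, 0, 0], [0, 0.001, 0.04, 0, 0], [0, 0.001, 0.06, 0, 0], [0, 0.001, 0.08, 0, 0], [0, 0.001, 0.1, 0, 0], [0, 0.001, 0.11, 0, 0], [0, 0.001, 0.1125, 0, 0], [0, 0.001, 0.113, 0, 0], [0, 0.001, 0.113, 0, 0]]])

```text
clock: 26.2
tcp_pos: [0.6333, 0.0712, 0.1268]
ee_rot: [0.998, -0.059, 0.001, -0.0]
ft_force: [-0.0, 0.1, 0.0]
gripper_width: 0.0137
finger_force: 25.0
```

Emit:
play_rows(rows=[[[0, 0, 0.001, 0, 0], [0, 0, 0.001, 0, 0], [0, 0, 0.001, 0, 0.5], [0, 0, 0.001, 0, 0.5], [0, 0, 0.001, 0, 0.5], [0, 0, 0.001, 0, 0.5], [0, 0, 0.001, 0, 0.5], [0, 0, -0.02, 0, 0.5], [0, 0, -0.06, 0, 0.5], [0, 0, -0.09, 0, 0.5]]])

```text
clock: 27.2
tcp_pos: [0.6329, 0.0711, 0.2175]
ee_rot: [0.998, -0.059, 0.0, 0.0]
ft_force: [0.2, 0.5, 0.7]
gripper_width: 0.046
finger_force: 0.0
```

Emit:
play_rows(rows=[[[0, 0, -0.03, 0, 0.5], [-0.04, 0, -0.05, 0, 0.5], [-0.09, -0.04, -0.06, 0, 0.5], [-0.1, -0.08, -0.06, 0, 0.5], [-0.1, -0.08, -0.06, 0, 0.5], [-0.1, -0.08, -0.06, 0, 0.5]]])

```text
clock: 27.8
tcp_pos: [0.5425, 0.1634, 0.276]
ee_rot: [0.998, -0.058, 0.0, 0.0]
ft_force: [-0.2, -0.3, -1.0]
gripper_width: 0.046
finger_force: 0.0
```

Run:
```python
from h import *
w=snap('wrist','w11'); st=state(); print(st['clock'],st['tcp_pos'])
print('handle top pred',(proj(w,[[.6327,.0723,.171]])[0]*1.25).round(0))
cv2.imwrite('pics/w11b.png',cv2.resize(w['color'][:,:,::-1],(800,500),interpolation=cv2.INTER_CUBIC))
```

```text
27.85 [0.54293982 0.16224215 0.27568638]
handle top pred [523. 106.]
```

View pics/w11b.png

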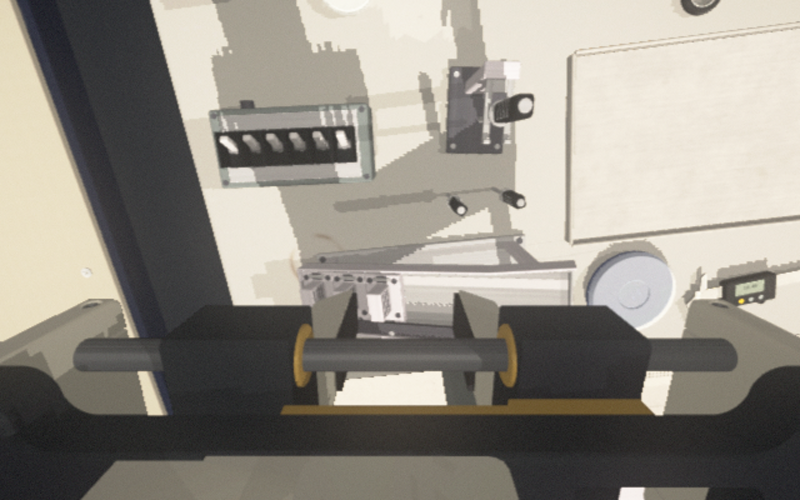

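The final view shows all six levers leaning back (row at (285,143)). The stylus hangs with its top at (524,105), against a predicted (523,106), and the three carriers are queued flat. Handing in.

```bash
python3 -c "
from workcell import job_done; print(job_done())"
```

```text
the job is handed in; nothing more can be done
None
```

The job is handed in, with no verdict returned: the last camera view showed all three carriers queued flat in the chute, all six levers leaning back and the stylus back on its hook.

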